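Hold a sample tube over the code reader

TASK

Pick the one long sample tube out of the cluttered orange tray, lift it over the row with the tube rack and bottles, and hold it level about 2 cm above the glass window of the reader, centred on the window and lying along it, so that its label can be read. Nothing may touch the reader or the rack, and the bottles and jar in the row must stay standing where they are. Finish while holding the tube motionless in the air: do not put it down or let go.

Things in the scene. Friction and masses are not known exactly. Their poses are not given: they have to be found in the camera images.
- tube: The one long sample tube: a white plastic tube with a paper label and a grey cap with flat sides, 120 mm long, 16 mm thick all along (cap too, the last 22 mm), about 30 g, lying on the tray floor. The short ones in the tray are 75 mm. Origin on its axis at half length; x runs along the tube towards the cap. It is level to start with; the tray's other contents stay at least 25 mm clear of the two long sides near its middle.
- tray: Orange open tray, fixed, 300 mm (its x) by 240 mm (its y) outside, 55 mm high, walls and floor 5 mm. Holds the long tube, two 75 mm tubes, a syringe, a small flat case and two upright vials 40 mm tall, all loose. Origin at the centre of its underside, on the worktop. It stands left or right of the row, the reader on the other side.
- reader: Grey box-shaped desk reader, fixed, 190 mm (its x) by 120 mm (its y), 60 mm high, with a glass window on top. Origin at the centre of its underside, on the worktop.
- window (a point): Centre of the reader's window, on its flat upper surface 60 mm above the worktop; the glass is 140 mm long (x of this point) by 40 mm wide (y), z is up. It lies level with its black frame; nothing stands higher on the reader. The tube may lie along the window either way round.
- rack: White rack with eight upright capped tubes, fixed, 160 mm (its x, roughly pointing away from the robot) by 66 mm (its y), 100 mm high to the tops of the caps. Stands between the tray and the reader. Origin at the centre of its underside.
- bottle_near: White bottle with a label, 56 mm in diameter, 150 mm tall, standing in line with the rack at its end nearer the robot. Origin at the centre of its underside.
- bottle_far: Red bottle, 56 mm in diameter, 150 mm tall, standing in line with the rack at its far end. Origin at the centre of its underside.
- jar: White jar with a metal lid, 60 mm in diameter, 80 mm tall, beyond the far bottle. Origin at the centre of its underside.
Not all that is in view belongs to the job. There is more than one size of the bottle_far; the job needs the middle-sized.

How it is judged:
By the outcome, as a careful person would: the job done as asked, in the order asked, and still so for the second after the job is handed in, while the arm keeps its last pose, push and grip.
It also fails if it takes over 48 s, if anything falls off the work surface, if the arm or the gripper's body presses on something with over 40 N, if the wrist force passes 120 N, or if a joint passes its speed limit or range.

ROBOT

A 6-joint arm with a two-finger parallel gripper is mounted at the origin on the work surface. World frame = base frame: x ahead of the robot, y to its left, z up, the work surface at z = 0. Lengths are in m, angles in rad, forces in N, time in s.
With the tool pointing down it reaches from about 0.3 to 0.775 m from the base axis. Payload 14.6 kg.
Tool frame: the origin (TCP) lies midway between the tips of the shut fingers; the grasp point (between the pads) lies 19 mm behind it; z points along the fingers, y is the line along which they close (so a half turn about z gives the same grasp; the last joint's range is limited). The gripper opens to 94 mm and grips with 3 to 60 N. Pads are 16 mm wide; open, the fingers measure 119 mm over their backs; the gripper's body (75 mm by 177 mm) begins 78 mm behind the grasp point.
Start: joints at [-1.177, 0.3, 1.521, -0, 1.321, -0.067], TCP at [0.245, -0.493, 0.205] pointing down, gripper open.
Joint ranges: [-3.03, 3.03], [-0.79, 2.21], [0.23, 2.52], [-1.04, 4.18], [0, 3.07], [-2.55, 2.55]. Speed limits (rad/s): [2.22, 2.22, 2.57, 3.14, 3.14, 3.14].

INTERFACE

Orientations are given as [roll, pitch, yaw] about the fixed x, y, z axes, in that order (R = Rz(yaw) Ry(pitch) Rx(roll)).
In Python, from station import ctrl gives the robot as it stands. The module is installed in compiled form; this text tells all that it offers.
- The arm moves only by the tool servo_tool, never from a script. Its argument "plan" is a list of rows, each a list of 7 numbers: the opening in per cent of the stroke, from 0 (shut) to 100 (fully open), then the shift along the tool's x, y, z in m, then the turn, a rotation vector about the tool's x, y, z in rad. A call has exactly 8 rows; each row shifts and turns the commanded pose from where the row before left it, along the tool's axes as they then stand; what a row does not reach is not made up. A row lasts 1/8 s, in which the tool goes at most 62.5 mm and 10.7 degrees, less where a joint would pass 70% of its speed; a pose out of reach is approached as far as the arm can. A call with a gripper value outside its range is refused whole. The fingers move at their own pace and stop on an object; "force" is the grip in N (left out, the last holds). Time passes only in rows, so rows that do not move let the fingers close, or fill a call up. It gives the time, the measured TCP pose, the force, the opening and the grip force at its end, in the units of the state.
- ctrl.get_obs(): the state, without advancing time (a new reading comes with each control period).
- ctrl.camera(name): name is "side" or "top"; returns a dict with "pixels" (400x640x3 uint8, red, green, blue), "z_map" (400x640 float32, m along the optical axis (not along the pixel's ray), 0 where there is no reading), "mtx" (3x3 intrinsics, pixels), "dist" ([k1, k2, p1, p2, k3] as OpenCV has them; the pictures are not rectified), "pose" (4x4, takes a point from camera to world coordinates). Camera axes: x right, y up, looking along -z (the intrinsics and any distortion apply to the point x, -y, -z); pixel columns grow to the right and rows downward; lengths in m; the calibration is good to about 2 mm. A picture is of the moment at which its call begins.
- ctrl.hand_in(): hands the job in; it is judged then, once.
The state is a dict: "time_s": time; "qpos": joint angles; "joint_vel": joint speeds; "tau": joint torques, N m; "ee_pos": TCP position; "eef_rot": TCP orientation; "force": force on the tool from outside, world axes, zero at the start; "moment": the same for the moment, N m; "grip_width": finger opening in m; "grip_force": force on a finger pad.
Only numpy, scipy, OpenCV 4.12 (cv2) and the standard library are available. Lean on these libraries where they do the work, as an engineer would, in place of code of your own. Each camera call takes 0.05 s, during which the arm holds its last target. There are 200 camera calls.

## Working session

There is one attempt and no reset: what is moved stays moved. The work goes in short steps, Python scripts to look and compute and a tool call to move; the robot and the scene stay as the last step left them, time stands still between calls to the robot, and variables do not carry over. Pictures are saved under pics/ and viewed, at most 10 in all, crops included, and the job is handed in when it is done.

Besides the shell and the picture viewer there is one more tool, called as a command line: name --pt "numbers of a row" for each row, then --argument value for the rest. servo_tool: Moves the arm, as the interface text tells. Its arguments: {"type":"object","properties":{"plan":{"type":"array","items":{"type":"array","items":{"type":"number"}}},"force":{"type":"number"}},"required":["plan"]}

```bash
mkdir -p pics
cat > h.py <<'E'
import numpy as np, cv2
from station import ctrl
def cast(c,u,v,z):
    p=cv2.undistortPoints(np.array([[[u,v]]],float),c['mtx'],np.array(c['dist']))[0,0]
    d=c['pose'][:3,:3]@np.array([p[0],-p[1],-1]); o=c['pose'][:3,3]
    return o+d*(z-o[2])/d[2]
def pts(c):
    h,w=c['z_map'].shape
    g=np.stack(np.meshgrid(np.arange(w),np.arange(h)),-1).reshape(-1,1,2).astype(float)
    p=cv2.undistortPoints(g,c['mtx'],np.array(c['dist']))[:,0]
    Z=c['z_map'].reshape(-1,1)
    P=np.hstack([p[:,:1]*Z,-p[:,1:]*Z,-Z])@c['pose'][:3,:3].T+c['pose'][:3,3]
    return P.reshape(h,w,3)
def save(n,im): cv2.imwrite('pics/'+n,im[...,::-1])
E
python3 - <<'E'
from h import *
for n in('top','side'):
    c=ctrl.camera(n); save(n+'0.png',c['pixels']); print(n,c['pose'].round(3).tolist(),c['mtx'].round(0).tolist(),(c['z_map']>0).mean())
print(ctrl.get_obs())
E
```

```text
top [[0.013, 0.989, -0.145, 0.448], [-1.0, 0.015, 0.009, 0.004], [0.011, 0.145, 0.989, 1.159], [0.0, 0.0, 0.0, 1.0]] [[420.0, 0.0, 317.0], [0.0, 420.0, 202.0], [0.0, 0.0, 1.0]] 0.9960703125
side [[0.845, 0.417, -0.336, 0.345], [-0.535, 0.637, -0.555, -0.408], [-0.018, 0.649, 0.761, 0.61], [0.0, 0.0, 0.0, 1.0]] [[365.0, 0.0, 313.0], [0.0, 365.0, 202.0], [0.0, 0.0, 1.0]] 0.9959609375
{'time_s': 0.1, 'qpos': array([-1.17660098e+00,  3.00407946e-01,  1.52152168e+00, -9.75351164e-06,
        1.32069167e+00, -6.66180263e-02]), 'joint_vel': array([-1.35564006e-04, -7.06781616e-05, -2.40370605e-03, -2.40832974e-03,
        7.39116421e-05,  1.26574776e-03]), 'tau': array([ 7.98568253e-04, -5.32645333e+01, -3.53280294e+01,  7.08952686e-02,
        2.35057133e-02, -9.02219108e-05]), 'ee_pos': array([ 0.24446794, -0.49241942,  0.2049461 ]), 'eef_rot': array([-3.14056567e+00, -5.90485423e-05,  4.60815760e-01]), 'force': array([ 0.50088759, -0.06488768, -0.91751113]), 'moment': array([-0.01745793, -0.00605752, -0.01804354]), 'grip_force': 0.0, 'grip_width': 0.09398986566052712}
```

View pics/top0.png

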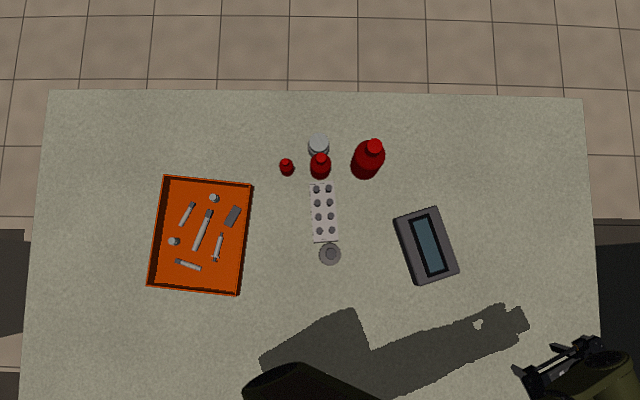

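View pics/side0.png

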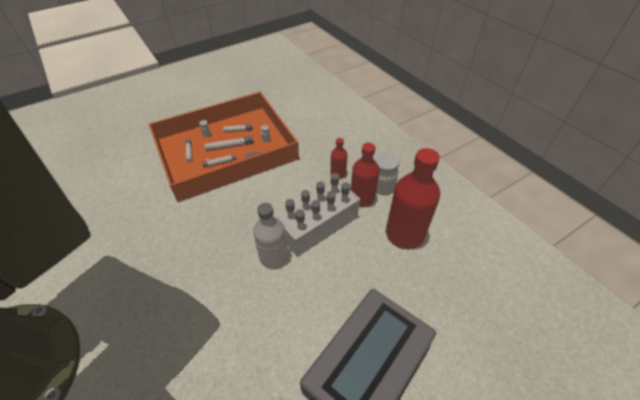

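The top view shows the orange tray on the left (around 200,235), the row near x≈320, and the reader at (426,245). Lookalikes in the tray are the long tube at (203,230), short tubes at (187,213) and (187,264), and the syringe at (218,247). By length I choose (203,230). The side view agrees, with the long tube at (229,144). Next I'll measure and take one close crop.

Run:
```python
from h import *
c=ctrl.camera('top'); im=c['pixels']; hsv=cv2.cvtColor(im,cv2.COLOR_RGB2HSV); P=pts(c)
x0,y0=140,165
save('crop1.png',cv2.resize(im[y0:305,x0:265],None,fx=4,fy=4,interpolation=cv2.INTER_CUBIC))
H,S,V=[hsv[...,i].astype(int) for i in range(3)]
tray=((H<15)&(S>150)); tray[:, :140]=0; tray[:,262:]=0; tray[:170]=0; tray[300:]=0
cs,_=cv2.findContours(tray.astype(np.uint8),0,2); k=max(cs,key=cv2.contourArea)
rim=(tray&(P[...,2]>.045)); ys,xs=np.nonzero(rim)
q=np.array([cast(c,a,b,.055)[:2] for a,b in cv2.convexHull(k)[:,0]],np.float32)
r=cv2.minAreaRect(q); print('tray',r, 'rim z',np.percentile(P[rim][:,2],[5,50,95]))
m=np.zeros(tray.shape,np.uint8); cv2.drawContours(m,[k],-1,1,-1)
m=((m>0)&~tray&(S<110)).astype(np.uint8)
def comp(m,z,amin=20):
    n,l,st,ce=cv2.connectedComponentsWithStats(m)
    for i in range(1,n):
        if st[i,4]<amin: continue
        ys,xs=np.nonzero(l==i); w=np.array([cast(c,a,b,z)[:2] for a,b in zip(xs,ys)],np.float32)
        r=cv2.minAreaRect(w); b=cv2.boxPoints(r); e=[b[1]-b[0],b[2]-b[1]]; e=max(e,key=np.linalg.norm)
        print(ce[i].round(1),st[i,4],np.round(r[0],4),np.round(r[1],4),'dir',round(float(np.arctan2(e[1],e[0])),3),'z',np.percentile(P[l==i][:,2],[10,50,90]).round(3), 'V',V[l==i].mean().round())
comp(m,.013)
print('reader')
hh=(P[...,2]>.045)&(P[...,2]<.075); hh[:,:385]=0; hh[:,470:]=0; hh[:190]=0; hh[295:]=0
hm=cv2.morphologyEx(hh.astype(np.uint8),cv2.MORPH_OPEN,np.ones((3,3)))
comp(hm,.06,200)
print('glass'); g=(hm>0)&(H>80)&(H<110)&(S>50)
print(hsv[245,427],hsv[230,398]); comp(g.astype(np.uint8),.06,100)
print('row')
rr=(P[...,2]>.02); rr[:,:270]=0; rr[:,388:]=0; rr[:125]=0; rr[270:]=0
n,l,st,ce=cv2.connectedComponentsWithStats(rr.astype(np.uint8))
for i in range(1,n):
    if st[i,4]>20:
        Q=P[l==i]; print(ce[i].round(),st[i,4],Q.min(0).round(3),Q.max(0).round(3))
for v in range(130,268,6):
    Q=P[v,300:345]; j=Q[:,2].argmax(); print(v,Q[j].round(3),end=' ')
```

```text
tray ((0.5217155814170837, 0.30257096886634827), (0.24832339584827423, 0.2995311915874481), 84.47673797607422) rim z [0.04658647 0.05458305 0.06087493]
[213.6 197.5] 68 [0.6262 0.2798] [0.0283 0.0206] dir 1.005 z [0.022 0.043 0.047] V 105.0
[186.2 213.9] 123 [0.5791 0.3536] [0.0133 0.0744] dir -0.451 z [0.013 0.017 0.021] V 113.0
[232.2 215.8] 190 [0.5755 0.2263] [0.0249 0.058 ] dir -0.481 z [0.012 0.015 0.018] V 74.0
[201.7 229.9] 259 [0.536  0.3078] [0.0182 0.1194] dir -0.335 z [0.016 0.02  0.023] V 114.0
[217.4 247.1] 127 [0.4905 0.2643] [0.0172 0.0778] dir -0.178 z [0.014 0.018 0.021] V 118.0
[173.3 240.8] 77 [0.5053 0.3848] [0.0191 0.0307] dir -1.553 z [0.009 0.039 0.048] V 102.0
[187.8 264.2] 127 [0.4418 0.3425] [0.075  0.0118] dir 1.276 z [0.013 0.018 0.02 ] V 114.0
reader
[426.8 245.4] 3243 [ 0.5007 -0.2959] [0.1883 0.1229] dir 0.329 z [0.055 0.059 0.062] V 62.0
glass
[100  77  80] [162  58  22]
[428.2 245. ] 854 [ 0.501  -0.2997] [0.1454 0.0453] dir 0.317 z [0.058 0.061 0.063] V 75.0
row
[319. 155.] 853 [ 0.448 -0.041  0.02 ] [0.794 0.021 1.159]
[367. 158.] 1067 [ 0.448 -0.172  0.02 ] [0.761 0.004 1.159]
[286. 167.] 194 [0.69  0.06  0.021] [0.725 0.097 0.107]
[324. 212.] 1522 [ 0.448 -0.062  0.022] [0.669 0.014 1.159]
[330. 254.] 381 [ 0.446 -0.065  0.051] [0.499 0.004 1.159]
130 [ 0.827 -0.078  0.006] 136 [0.448 0.004 1.159] 142 [ 0.767 -0.011  0.084] 148 [0.751 0.004 0.083] 154 [ 0.716 -0.006  0.153] 160 [ 0.701 -0.021  0.154] 166 [ 0.695 -0.014  0.116] 172 [ 0.683 -0.022  0.099] 178 [ 0.681 -0.016  0.031] 184 [0.448 0.004 1.159] 190 [ 0.635 -0.007  0.102] 196 [ 0.626 -0.     0.062] 202 [ 0.604 -0.003  0.102] 208 [ 0.594 -0.019  0.061] 214 [0.448 0.004 1.159] 220 [ 0.56  -0.008  0.084] 226 [ 0.544 -0.044  0.1  ] 232 [ 0.528 -0.041  0.105] 238 [ 0.516 -0.028  0.06 ] 244 [0.448 0.004 1.159] 250 [0.448 0.004 1.159] 256 [ 0.467 -0.03   0.154] 262 [ 0.453 -0.039  0.106]
```

View pics/crop1.png

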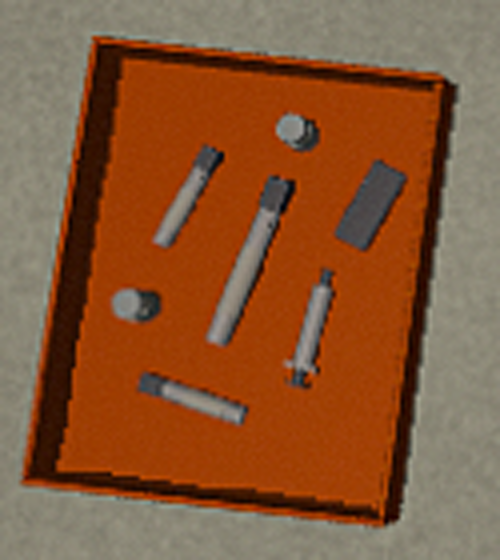

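The crop confirms the choice. The long tube is 119 mm by measurement, its centre is at about (0.536, 0.308), and the cap (276,190 in the crop) points towards +x. I'll make a planner that prints the rows.

```bash
cat >> h.py <<'E'
from scipy.spatial.transform import Rotation as R
def plan(open_,target,yaw,n,way=None):
    """rows from the measured pose to target (tool down, yaw), linear in n rows; yaw unwrapped by caller"""
    o=ctrl.get_obs(); p=np.array(o['ee_pos']); r=R.from_euler('xyz',o['eef_rot'])
    x,y=r.as_matrix()[:2,0]; y0=np.arctan2(y,x); d=yaw-y0
    print('now',p.round(4),o['eef_rot'].round(3),'q',o['qpos'].round(2),'w',round(o['grip_width'],4),'f',round(o['grip_force'],1),'t',o['time_s'])
    S=np.array(target)-p; T=R.from_euler('xyz',[np.pi,0,yaw]); dv=(R.from_euler('z',d)*r).inv()*T; fix=dv.as_rotvec()/n
    for i in range(n):
        t=R.from_euler('z',d*i/n)*r
        s=t.inv().apply(S/n)
        print([open_]+s.round(4).tolist()+[round(float(fix[0]),4),round(float(fix[1]),4),round(-d/n,4)],end=',\n')
E
python3 - <<'E'
from h import *
plan(36,(.536,.308,.27),2.807,16)
E
```

```text
now [ 0.2445 -0.4925  0.205 ] [-3.141 -0.     0.461] q [-1.18  0.3   1.52  0.    1.32 -0.07] w 0.0942 f 0.0 t 0.15
[36, 0.0386, -0.0367, -0.004, -0.0001, -0.0, np.float64(-0.1466)],
[36, 0.0435, -0.0307, -0.004, -0.0001, -0.0, np.float64(-0.1466)],
[36, 0.0475, -0.024, -0.004, -0.0001, -0.0, np.float64(-0.1466)],
[36, 0.0505, -0.0168, -0.004, -0.0001, -0.0, np.float64(-0.1466)],
[36, 0.0524, -0.0092, -0.004, -0.0001, -0.0, np.float64(-0.1466)],
[36, 0.0532, -0.0015, -0.0041, -0.0001, -0.0, np.float64(-0.1466)],
[36, 0.0529, 0.0063, -0.0041, -0.0001, -0.0, np.float64(-0.1466)],
[36, 0.0514, 0.014, -0.0041, -0.0001, -0.0, np.float64(-0.1466)],
[36, 0.0488, 0.0213, -0.0041, -0.0001, -0.0, np.float64(-0.1466)],
[36, 0.0451, 0.0282, -0.0041, -0.0001, -0.0, np.float64(-0.1466)],
[36, 0.0405, 0.0345, -0.0041, -0.0001, -0.0, np.float64(-0.1466)],
[36, 0.035, 0.0401, -0.0041, -0.0001, -0.0, np.float64(-0.1466)],
[36, 0.0288, 0.0448, -0.0041, -0.0001, -0.0, np.float64(-0.1466)],
[36, 0.022, 0.0485, -0.0041, -0.0001, -0.0, np.float64(-0.1466)],
[36, 0.0146, 0.0512, -0.0041, -0.0001, -0.0, np.float64(-0.1466)],
[36, 0.007, 0.0528, -0.0041, -0.0001, -0.0, np.float64(-0.1466)],
```

servo_tool --pt "36 0.039 -0.037 -0.009 0 0 -0.147" --pt "36 0.043 -0.031 -0.009 0 0 -0.147" --pt "36 0.047 -0.024 -0.009 0 0 -0.147" --pt "36 0.05 -0.017 -0.009 0 0 -0.147" --pt "36 0.052 -0.009 -0.009 0 0 -0.147" --pt "36 0.053 -0.002 -0.009 0 0 -0.147" --pt "36 0.053 0.006 -0.009 0 0 -0.147" --pt "36 0.051 0.014 -0.009 0 0 -0.147"

```text
time_s: 1.15
ee_pos: [0.3879, -0.0914, 0.2778]
eef_rot: [3.141, 0.0, 1.641]
force: [0.4, -0.8, -0.1]
grip_width: 0.0339
grip_force: 0.0
```

servo_tool --pt "36 0.049 0.021 0 0 0 -0.147" --pt "36 0.045 0.028 0 0 0 -0.147" --pt "36 0.04 0.034 0 0 0 -0.147" --pt "36 0.035 0.04 0 0 0 -0.147" --pt "36 0.029 0.045 0 0 0 -0.147" --pt "36 0.022 0.048 0 0 0 -0.147" --pt "36 0.015 0.051 0 0 0 -0.147" --pt "36 0.007 0.053 0 0 0 -0.147"

```text
time_s: 2.15
ee_pos: [0.5305, 0.3089, 0.2772]
eef_rot: [-3.141, -0.0, 2.818]
force: [0.1, 0.3, 0.8]
grip_width: 0.0339
grip_force: 0.0
```

Run:
```python
from h import *
plan(36,(.536,.308,.10),2.807,8)
c=ctrl.camera('side'); save('s1.png',cv2.resize(c['pixels'][60:260,100:300],None,fx=3,fy=3))
```

```text
now [0.5305 0.3089 0.2772] [-3.141 -0.     2.818] q [ 0.47  0.41  1.21 -0.    1.52 -0.78] w 0.0339 f 0.0 t 2.15
[36, -0.0007, 0.0001, 0.0221, -0.0, -0.0, np.float64(0.0013)],
[36, -0.0007, 0.0001, 0.0221, -0.0, -0.0, np.float64(0.0013)],
[36, -0.0007, 0.0001, 0.0221, -0.0, -0.0, np.float64(0.0013)],
[36, -0.0007, 0.0001, 0.0221, -0.0, -0.0, np.float64(0.0013)],
[36, -0.0007, 0.0001, 0.0221, -0.0, -0.0, np.float64(0.0013)],
[36, -0.0007, 0.0001, 0.0221, -0.0, -0.0, np.float64(0.0013)],
[36, -0.0007, 0.0001, 0.0221, -0.0, -0.0, np.float64(0.0013)],
[36, -0.0007, 0.0001, 0.0221, -0.0, -0.0, np.float64(0.0013)],
```

servo_tool --pt "36 -0.001 0 0.027 0 0 0.001" --pt "36 -0.001 0 0.027 0 0 0.001" --pt "36 -0.001 0 0.027 0 0 0.001" --pt "36 -0.001 0 0.027 0 0 0.002" --pt "36 -0.001 0 0.027 0 0 0.002" --pt "36 -0.001 0 0.027 0 0 0.002" --pt "36 0 0 0.027 0 0 0.002" --pt "36 0 0 0.027 0 0 0"

```text
time_s: 3.2
ee_pos: [0.5358, 0.3051, 0.0603]
eef_rot: [-3.141, -0.0, 2.802]
force: [-0.5, 0.1, -0.1]
grip_width: 0.0341
grip_force: 0.0
```

Run:
```python
from h import *
plan(36,(.536,.308,.008),2.807,1)
c=ctrl.camera('side'); save('s2.png',cv2.resize(c['pixels'][50:250,100:320],None,fx=3,fy=3,interpolation=cv2.INTER_CUBIC))
# tube centre by side view: cast pixels of non-orange blob in tray
im=c['pixels']; hsv=cv2.cvtColor(im,cv2.COLOR_RGB2HSV)
```

```text
now [0.5358 0.3051 0.0603] [-3.141 -0.     2.802] q [ 0.46  0.59  1.46  0.    1.09 -0.77] w 0.0341 f 0.0 t 3.2
[36, 0.0007, 0.0029, 0.0523, -0.0003, -0.0003, np.float64(-0.0054)],
```

View pics/s2.png

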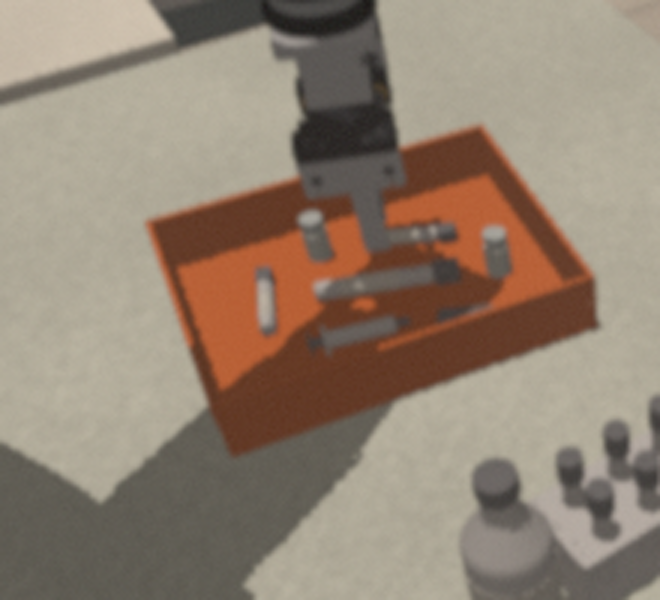

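The crop shows the gripper finger at (375,235), just above the middle of the long tube at (385,280). Everything else is clear, so I'll descend.

servo_tool --pt "36 0.001 0.003 0.012 0 0 -0.005" --pt "36 0 0 0.012 0 0 0" --pt "36 0 0 0.01 0 0 0" --pt "36 0 0 0.01 0 0 0" --pt "36 0 0 0.005 0 0 0" --pt "36 0 0 0.003 0 0 0" --pt "36 0 0 0 0 0 0" --pt "36 0 0 0 0 0 0"

```text
time_s: 4.25
ee_pos: [0.5362, 0.3085, 0.0098]
eef_rot: [3.141, 0.0, 2.807]
force: [-0.0, -0.6, -0.7]
grip_width: 0.034
grip_force: 0.0
```

Run:
```python
from h import *
plan(36,(.536,.308,.008),2.807,1); print(ctrl.get_obs()['force'])
c=ctrl.camera('side')
p=c['pixels']
save('s3.png',cv2.resize(p[90:190,140:300],None,fx=5,fy=5,interpolation=cv2.INTER_CUBIC))
```

```text
now [0.5362 0.3085 0.0098] [3.141 0.    2.807] q [ 0.46  0.66  1.47  0.    1.   -0.77] w 0.034 f 0.0 t 4.25
[36, -0.0, -0.0005, 0.0018, 0.0004, 0.0003, np.float64(-0.0003)],
[-0.00664669 -0.64795951 -0.67205286]
```

View pics/s3.png

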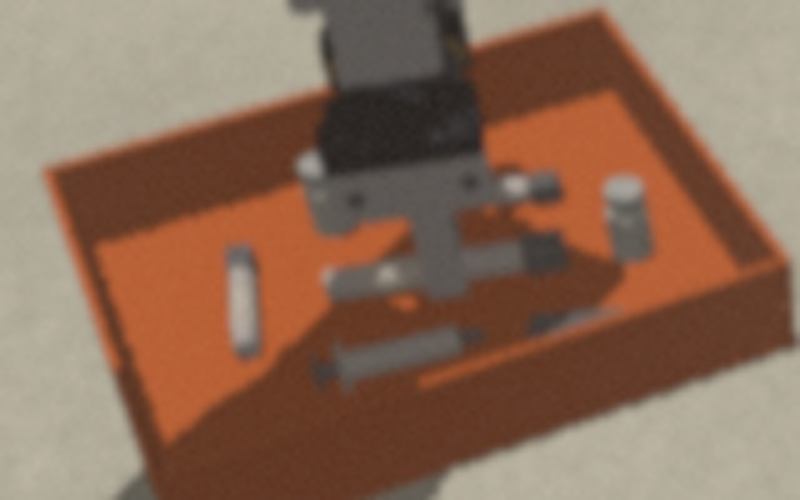

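The finger at (445,250) straddles the long tube, which spans x 325–565, right at its middle. I'll go 2 mm lower and close.

servo_tool --pt "36 0 0 0.001 0 0 0" --pt "36 0 0 0.001 0 0 0" --pt "30 0 0 0 0 0 0" --pt "24 0 0 0 0 0 0" --pt "18 0 0 0 0 0 0" --pt "8 0 0 0 0 0 0" --pt "8 0 0 0 0 0 0" --pt "8 0 0 0 0 0 0" --force 25

```text
time_s: 5.3
ee_pos: [0.536, 0.3084, 0.0075]
eef_rot: [3.142, 0.0, 2.807]
force: [-0.4, -1.2, -0.4]
grip_width: 0.0154
grip_force: 25.0
```

Gripped at 15.4 mm, which matches the tube. Now I'll lift it slowly, then check.

servo_tool --pt "8 0 0 -0.01 0 0 0" --pt "8 0 0 -0.02 0 0 0" --pt "8 0 0 -0.035 0 0 0" --pt "8 0 0 -0.045 0 0 0" --pt "8 0 0 -0.045 0 0 0" --pt "8 0 0 -0.045 0 0 0" --pt "8 0 0 -0.035 0 0 0" --pt "8 0 0 -0.025 0 0 0"

```text
time_s: 6.3
ee_pos: [0.5359, 0.3083, 0.2711]
eef_rot: [3.139, 0.002, 2.807]
force: [0.2, -0.2, -1.0]
grip_width: 0.0154
grip_force: 25.0
```

Run:
```python
from h import *
plan(8,(.503,-.2985,.265),.325,20)
c=ctrl.camera('side'); save('s4.png',cv2.resize(c['pixels'][0:200,100:300],None,fx=3,fy=3,interpolation=cv2.INTER_CUBIC))
```

```text
now [0.5359 0.3083 0.2711] [3.139e+00 2.000e-03 2.807e+00] q [ 0.46  0.42  1.21  0.    1.51 -0.77] w 0.0154 f 25.0 t 6.3
[8, -0.0084, -0.0292, 0.0003, 0.0001, 0.0001, np.float64(0.1241)],
[8, -0.012, -0.0279, 0.0003, 0.0001, 0.0001, np.float64(0.1241)],
[8, -0.0153, -0.0262, 0.0003, 0.0001, 0.0001, np.float64(0.1241)],
[8, -0.0185, -0.0241, 0.0003, 0.0001, 0.0001, np.float64(0.1241)],
[8, -0.0213, -0.0217, 0.0003, 0.0001, 0.0001, np.float64(0.1241)],
[8, -0.0238, -0.0189, 0.0003, 0.0001, 0.0001, np.float64(0.1241)],
[8, -0.026, -0.0158, 0.0003, 0.0001, 0.0001, np.float64(0.1241)],
[8, -0.0277, -0.0124, 0.0003, 0.0001, 0.0001, np.float64(0.1241)],
[8, -0.0291, -0.0089, 0.0004, 0.0001, 0.0001, np.float64(0.1241)],
[8, -0.0299, -0.0052, 0.0004, 0.0001, 0.0001, np.float64(0.1241)],
[8, -0.0303, -0.0015, 0.0004, 0.0001, 0.0001, np.float64(0.1241)],
[8, -0.0303, 0.0023, 0.0004, 0.0001, 0.0001, np.float64(0.1241)],
[8, -0.0298, 0.006, 0.0004, 0.0001, 0.0001, np.float64(0.1241)],
[8, -0.0288, 0.0096, 0.0004, 0.0001, 0.0001, np.float64(0.1241)],
[8, -0.0274, 0.0131, 0.0004, 0.0001, 0.0001, np.float64(0.1241)],
[8, -0.0256, 0.0164, 0.0004, 0.0001, 0.0001, np.float64(0.1241)],
[8, -0.0233, 0.0195, 0.0004, 0.0001, 0.0001, np.float64(0.1241)],
[8, -0.0207, 0.0222, 0.0004, 0.0001, 0.0001, np.float64(0.1241)],
[8, -0.0178, 0.0246, 0.0004, 0.0001, 0.0001, np.float64(0.1241)],
[8, -0.0147, 0.0266, 0.0004, 0.0001, 0.0001, np.float64(0.1241)],
```

View pics/s4.png

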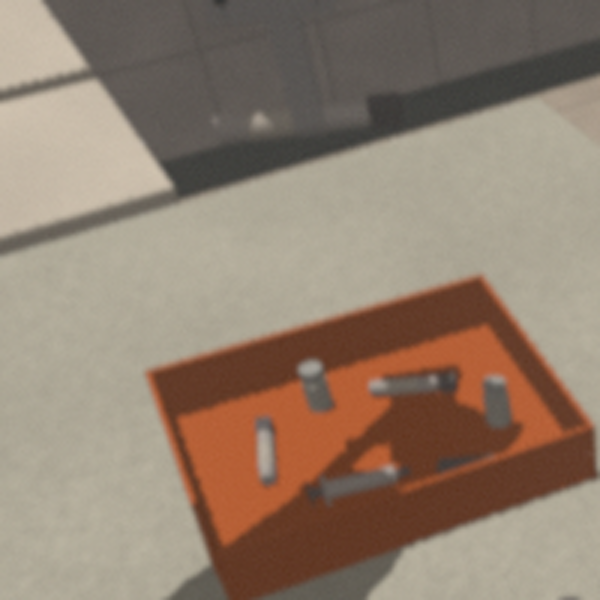

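The tube is held level, with its body at (300,118) and its cap at (385,110), and its place in the tray is empty. Now I'll carry it over the row.

servo_tool --pt "8 -0.008 -0.029 0 0 0 0.124" --pt "8 -0.012 -0.028 0 0 0 0.124" --pt "8 -0.015 -0.026 0 0 0 0.124" --pt "8 -0.018 -0.024 0 0 0 0.124" --pt "8 -0.021 -0.022 0 0 0 0.124" --pt "8 -0.024 -0.019 0 0 0 0.124" --pt "8 -0.026 -0.016 0 0 0 0.124" --pt "8 -0.028 -0.012 0 0 0 0.124"

```text
time_s: 7.35
ee_pos: [0.5216, 0.0652, 0.2681]
eef_rot: [3.141, 0.0, 1.811]
force: [0.5, -0.4, 0.1]
grip_width: 0.015
grip_force: 25.0
```

servo_tool --pt "8 -0.029 -0.009 0 0 0 0.124" --pt "8 -0.03 -0.005 0 0 0 0.124" --pt "8 -0.03 -0.001 0 0 0 0.124" --pt "8 -0.03 0.002 0 0 0 0.124" --pt "8 -0.03 0.006 0 0 0 0.124" --pt "8 -0.029 0.01 0 0 0 0.124" --pt "8 -0.027 0.013 0 0 0 0.124" --pt "8 -0.026 0.016 0 0 0 0.124"

```text
time_s: 8.35
ee_pos: [0.5088, -0.1769, 0.268]
eef_rot: [3.141, -0.0, 0.819]
force: [0.5, -0.3, -0.2]
grip_width: 0.015
grip_force: 25.0
```

servo_tool --pt "8 -0.023 0.02 0 0 0 0.124" --pt "8 -0.021 0.022 0 0 0 0.124" --pt "8 -0.018 0.025 0 0 0 0.124" --pt "8 -0.015 0.027 0 0 0 0.124" --pt "8 0 0 0 0 0 0" --pt "8 0 0 0 0 0 0" --pt "8 0 0 0 0 0 0" --pt "8 0 0 0 0 0 0"

```text
time_s: 9.35
ee_pos: [0.5032, -0.2979, 0.2677]
eef_rot: [3.141, -0.0, 0.328]
force: [-0.9, 1.0, -0.5]
grip_width: 0.0154
grip_force: 25.0
```

Run:
```python
from h import *
plan(8,(.501,-.2985,.12),.322,1)
for n in('side','top'):
    c=ctrl.camera(n); p=c['pixels']
    a=p[200:400,280:480] if n=='side' else p[150:350,330:530]
    save(n+'5.png',cv2.resize(a,None,fx=3,fy=3,interpolation=cv2.INTER_CUBIC))
# refined window from the side view: corners of glass
```

```text
now [ 0.5032 -0.2979  0.2677] [ 3.141 -0.     0.328] q [-0.6   0.34  1.32  0.    1.48  0.65] w 0.0154 f 25.0 t 9.35
[8, -0.0023, -0.0001, 0.1477, 0.0003, -0.0002, np.float64(0.0061)],
```

View pics/side5.png

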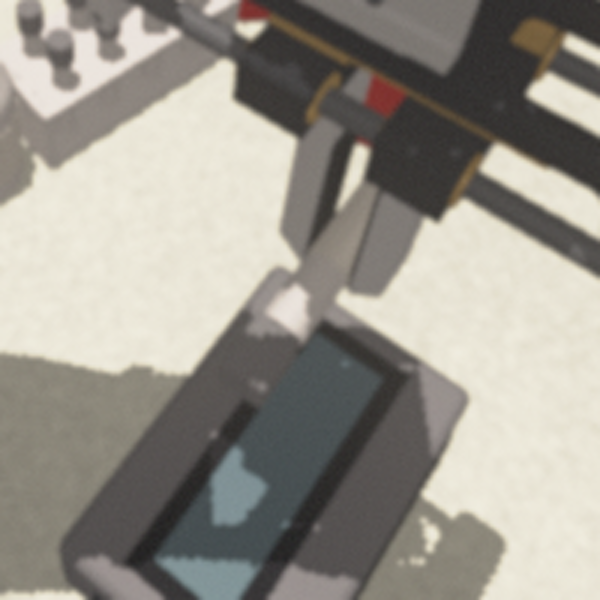

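The tube's end is at (290,310) and the window glass at (260,460), so the tube is held above the reader. Before descending, I'll cross-check the window from the side view and the tube's tilt from depth.

```bash
cat >> h.py <<'E'
def tube(c,zt,cen,yaw):
    P=pts(c); d=P-np.array([*cen,zt]); u=np.array([np.cos(yaw),np.sin(yaw)]); 
    a=d[...,0]*u[0]+d[...,1]*u[1]; b=-d[...,0]*u[1]+d[...,1]*u[0]
    m=(abs(d[...,2])<.014)&(abs(b)<.014)&(abs(a)<.075)
    return a[m],b[m],d[...,2][m]
E
python3 - <<'E'
from h import *
o=ctrl.get_obs()
c=ctrl.camera('side'); hsv=cv2.cvtColor(c['pixels'],cv2.COLOR_RGB2HSV).astype(int); P=pts(c)
m=((hsv[...,0]>85)&(hsv[...,0]<115)&(hsv[...,1]>50)&(P[...,2]>.045)&(P[...,2]<.075)).astype(np.uint8)
m=cv2.morphologyEx(m,cv2.MORPH_OPEN,np.ones((3,3)))
n,l,st,ce=cv2.connectedComponentsWithStats(m); i=1+st[1:,4].argmax(); print(st[i],ce[i])
k=max(cv2.findContours((l==i).astype(np.uint8),0,2)[0],key=cv2.contourArea)
w=np.array([cast(c,*q,.06)[:2] for q in k[:,0]],np.float32); r=cv2.minAreaRect(w); print(r,cv2.boxPoints(r).round(3).tolist())
t=c['pixels'].shape
for n in('side','top'):
    c=ctrl.camera(n); a,b,z=tube(c,o['ee_pos'][2]+.006,o['ee_pos'][:2],.328)
    print(n,len(a)); 
    for lo in np.arange(-.075,.075,.015):
        s=(a>=lo)&(a<lo+.015)
        if s.sum()>3: print(round(lo,3),s.sum(),b[s].mean().round(4),np.percentile(z[s],[10,50,90]).round(4))
    if len(a): print(a.min(),a.max())
E
```

```text
Traceback (most recent call last):
ValueError: attempt to get argmax of an empty sequence
```

Run:
```python
from h import *
o=ctrl.get_obs()
c=ctrl.camera('side'); hsv=cv2.cvtColor(c['pixels'],cv2.COLOR_RGB2HSV).astype(int); P=pts(c)
print(hsv[323:343:5,385],P[333,385],P[150,400])
m=((hsv[...,0]>80)&(hsv[...,0]<115)&(hsv[...,1]>45)).astype(np.uint8); m[:260]=0
m=cv2.morphologyEx(m,cv2.MORPH_OPEN,np.ones((3,3)))
n,l,st,ce=cv2.connectedComponentsWithStats(m); i=1+st[1:,4].argmax(); print(st[i],ce[i])
k=max(cv2.findContours((l==i).astype(np.uint8),0,2)[0],key=cv2.contourArea)
w=np.array([cast(c,*q,.06)[:2] for q in k[:,0]],np.float32); r=cv2.minAreaRect(w); print(r,cv2.boxPoints(r).round(3).tolist())
for n in('side','top'):
    c=ctrl.camera(n); a,b,z=tube(c,o['ee_pos'][2]+.006,o['ee_pos'][:2],.328)
    print(n,len(a)); 
    for lo in np.arange(-.075,.075,.015):
        s=(a>=lo)&(a<lo+.015)
        if s.sum()>3: print(round(lo,3),s.sum(),b[s].mean().round(4),np.percentile(z[s],[10,50,90]).round(4))
    if len(a): print(a.min(),a.max())
```

```text
[[90 21 86]
 [98 24 85]
 [90 22 83]
 [90 25 82]] [ 0.5401706  -0.2853844   0.05958041] [ 0.47100264 -0.29819338  0.46783503]Traceback (most recent call last):
  File "<stdin>", line 7, in <module>
ValueError: attempt to get argmax of an empty sequence
```

Run:
```python
from h import *
o=ctrl.get_obs()
c=ctrl.camera('side'); p=cv2.medianBlur(c['pixels'],3).astype(int); P=pts(c)
m=((p[...,2]-p[...,0]>4)&(P[...,2]>.05)&(P[...,2]<.07)).astype(np.uint8); m[:260]=0
m=cv2.morphologyEx(m,cv2.MORPH_OPEN,np.ones((3,3)))
n,l,st,ce=cv2.connectedComponentsWithStats(m); i=1+st[1:,4].argmax(); print(st[i],ce[i])
k=max(cv2.findContours((l==i).astype(np.uint8),0,2)[0],key=cv2.contourArea)
w=np.array([cast(c,*q,.06)[:2] for q in k[:,0]],np.float32); r=cv2.minAreaRect(w); print(r,cv2.boxPoints(r).round(3).tolist())
for n in('side','top'):
    c=ctrl.camera(n); a,b,z=tube(c,o['ee_pos'][2]+.006,o['ee_pos'][:2],.328)
    print(n,len(a)); 
    for lo in np.arange(-.075,.075,.015):
        s=(a>=lo)&(a<lo+.015)
        if s.sum()>3: print(round(lo,3),s.sum(),b[s].mean().round(4),np.percentile(z[s],[10,50,90]).round(4))
    if len(a): print(a.min(),a.max())
```

```text
[ 331  313   75   87 2740] [368.18649635 358.62481752]
((0.502038836479187, -0.2987785339355469), (0.14142322540283203, 0.04291633889079094), 18.647912979125977) [[0.42800000309944153, -0.3009999990463257], [0.44200000166893005, -0.34200000762939453], [0.5759999752044678, -0.296999990940094], [0.5619999766349792, -0.25600001215934753]]
side 1420
-0.075 8 0.0001 [-0.0035  0.0022  0.0063]
-0.06 377 -0.0008 [-0.0018  0.0073  0.0085]
-0.045 250 -0.001 [0.0036 0.0071 0.0084]
-0.03 233 -0.0011 [0.0026 0.0062 0.0078]
-0.015 339 -0.0001 [0.001  0.0067 0.0094]
0.0 157 0.0018 [0.005  0.0074 0.0087]
0.015 56 0.0032 [0.0044 0.0069 0.0084]
-0.060231229022609634 0.025945529014486022
top 119
0.015 15 0.0045 [0.0009 0.0047 0.0091]
0.03 56 0.0014 [0.0021 0.0062 0.0089]
0.045 48 0.0014 [0.002  0.0062 0.0079]
0.02469190942399569 0.05810871506816725
```

The side view puts the window at (0.502, -0.299) with yaw 0.325, which agrees with the top view. The tube is level and centred in the grip to about 1 mm. I'll descend to TCP z ≈ 0.082, which puts the tube's axis at about 0.088 and its underside 2 cm above the glass.

servo_tool --pt "8 -0.001 0.001 0.02 0 0 0.006" --pt "8 0 0 0.035 0 0 0" --pt "8 0 0 0.035 0 0 0" --pt "8 0 0 0.035 0 0 0" --pt "8 0 0 0.03 0 0 0" --pt "8 0 0 0.02 0 0 0" --pt "8 0 0 0.01 0 0 0" --pt "8 0 0 0 0 0 0"

```text
time_s: 10.7
ee_pos: [0.5024, -0.2997, 0.0823]
eef_rot: [-3.141, 0.0, 0.321]
force: [-0.5, 0.1, -0.5]
grip_width: 0.0155
grip_force: 25.0
```

servo_tool --pt "8 0 0 0 0 0 0" --pt "8 0 0 0 0 0 0" --pt "8 0 0 0 0 0 0" --pt "8 0 0 0 0 0 0" --pt "8 0 0 0 0 0 0" --pt "8 0 0 0 0 0 0" --pt "8 0 0 0 0 0 0" --pt "8 0 0 0 0 0 0"

```text
time_s: 11.7
ee_pos: [0.5024, -0.2998, 0.0824]
eef_rot: [-3.142, 0.0, 0.321]
force: [0.3, -0.6, -0.7]
grip_width: 0.0155
grip_force: 25.0
```

Run:
```python
from h import *
o=ctrl.get_obs(); print(o['ee_pos'].round(4),o['eef_rot'].round(4),o['joint_vel'].round(4),o['grip_force'])
c=ctrl.camera('side'); a,b,z=tube(c,.088,(.502,-.299),.322)
for lo in np.arange(-.075,.075,.015):
    s=(a>=lo)&(a<lo+.015)
    if s.sum()>3: print(round(lo,3),s.sum(),b[s].mean().round(4),np.percentile(z[s],[10,50,90]).round(4))
print(a.min(),a.max())
save('s6.png',c['pixels'])
```

```text
[ 0.5024 -0.2998  0.0824] [-3.1415e+00  1.0000e-04  3.2080e-01] [-0.0009  0.0003 -0.0008 -0.0008 -0.0004 -0.0012] 24.992894232273102
-0.06 194 -0.0014 [0.0002 0.0079 0.0093]
-0.045 141 -0.0014 [0.0047 0.0076 0.009 ]
-0.03 133 -0.0017 [0.0033 0.0068 0.0087]
-0.015 169 -0.0001 [0.003  0.007  0.0095]
0.0 31 0.0041 [0.004  0.0066 0.0092]
0.015 11 0.0045 [0.0039 0.006  0.0076]
-0.05994032031260957 0.026814961915949162
```

View pics/s6.png

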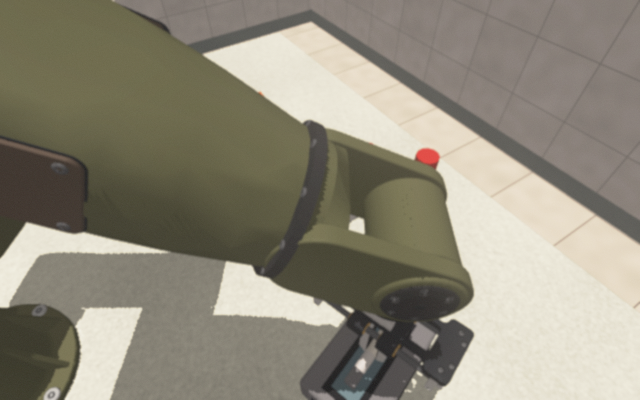

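The tube lies along the glass at (365,365), level and still, and its near end measures at -60 mm from the window centre as it should. One last top-view check that the row hasn't moved, then hand in.

Run:
```python
from h import *
c=ctrl.camera('top')['pixels']; a=cv2.imread('pics/top0.png')[...,::-1]
for n,(x,y) in dict(far=(320,165),near=(330,254),jar=(318,142),rack=(323,212)).items():
    d=abs(c[y-14:y+14,x-14:x+14].astype(int)-a[y-14:y+14,x-14:x+14]).max(-1); print(n,np.median(d),(d>60).mean().round(3))
ok=True
print(ctrl.hand_in())
```

```text
far 13.0 0.0
near 14.0 0.0
jar 16.0 0.0
rack 16.0 0.0
the job is handed in; nothing more can be done
None
```

The long tube is held still and level over the reader's window, about 2 cm above the glass and within about 1 mm of centred and aligned by my measurements; the bottles, jar and rack show no movement, and the job is handed in.

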